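# Load the module on the rail and hold it in the bar clamp

### The job

Pick up the green module by its yellow tab, set it over the open end of the clamping station's rail and slide it along against the red end stop, until the sprung brass ball pops up behind it and holds it there; then let go of it. Then pump the orange ratchet trigger towards its black handle, squeeze after squeeze, until the clamp's moving jaw presses on the module, and finish while holding the trigger squeezed, without letting go, so that the jaw keeps a firm but gentle pressure (about 20 N; the thin housing cracks above 60 N). Drive the jaw only with the trigger, and leave the jar, hex keys, wrench and pliers where they are.

Things in the scene. Friction and masses are not known exactly. Their poses are not given: they have to be found in the camera images.
- module_tab (a point): centre of the loose module's yellow upright tab, the point to grasp, 56 mm above the module's underside. The tab is 14 mm thick (module x), 30 mm wide (y) and 40 mm tall, reaching 20 mm above and below this point. Axes are the module's, z up; it is the same either way round
- module: the loose module, about 0.3 kg; origin at the centre of its underside. Its green body below the tab is 46 mm long (x), 44 mm wide (y), 36 mm tall. An open channel 28 mm wide and 18 mm deep runs along x right through the underside and goes over the rail. Starts upright on the bench
- rail_load (a point): fixed point where the tab's centre is when the module stands on the rail's open end, 85 mm short of home, 90 mm above the bench; lower it within 15 mm of here. Axes: x along the rail from open end (robot's side) to end stop, y along the clamp bar from jaw to handle. Rail 20 mm wide, top 10 mm wide and 50 mm high with sloping shoulders; the module's legs stand on its flange 34 mm high
- rail_home (a point): fixed point where the tab's centre is when the module is home, 90 mm above the bench; axes as rail_load. The red end stop, 50 mm high, is 1 mm beyond the home module's front. The brass ball in the rail's top, 28 mm before this point, takes 5 to 8 N of push to ride over. The fixed black jaw's face is 25.5 mm to +y, its top 66 mm high
- detent (a joint): how far the brass ball is pressed down into the rail, m: 0 = popped up (5 mm proud of the rail's top), 0.003 = under the module. It springs back by itself
- handle (a point): centre of the clamp's upright fixed black handle, 87 mm above the bench: 16 mm thick along y, 26 mm along x, from 54 to 118 mm high. Axes as rail_load
- trigger_grip (a point): centre of the orange trigger paddle: 7 mm thick along y (10 mm at the rounded ridge across its outer face at this height, where a finger bears), 20 mm along x, 62 to 116 mm above the bench. At rest it stands 36 mm to -y of the handle's centre (24 mm clear between them), leaning 8 degrees away; squeezed fully it is 19 mm nearer. The clamp head below is 58 mm high
- trigger: the orange trigger paddle as a body; origin at its pivot, low in the clamp head
- trigger_angle (a joint): angle of the trigger about its pivot 67 mm below trigger_grip, rad: 0 = rest, 0.28 = fully squeezed. A spring returns it (1.5 to 3 N at the paddle). A full squeeze drives the jaw on by about 8 mm; the jaw stays on the way back. Once the jaw meets the module the trigger stops short and the jaw presses with about 1.6 times the push on the paddle's ridge, less 7 N (17 N gives about 20 N)
- jaw_travel (a joint): travel of the moving jaw along +y towards the module, m. It starts between 0.005 and 0.024 and meets a home module at about 0.040 to 0.049. It does not come back
- jaw_face (a point): centre of the face of the moving jaw's orange pad (30 mm along x, 26 mm tall), 53 mm above the bench; axes as the station's
- jaw: the moving jaw with its bar as a body; origin where the station's origin is at zero travel, not on the jaw
- jar: bystander: empty glass jam jar, 68 mm across, 100 mm tall, open top; origin under its centre
- hex_keys: bystander: set of hex keys upright in a grey holder, 40 x 75 mm, about 110 mm tall; origin under its centre
- wrench: bystander: red wrench, 200 mm long, lying on the bench
- pliers: bystander: steel pliers, 150 mm long, lying on the bench
Things that resemble listed ones, but are neither listed nor needed, are in the scene too. There is more than one size of the module; the job needs the middle-sized.

How it is judged:
By the outcome, as a careful person would: the job done as asked, in the order asked, and still so for the second after the job is handed in, while the arm keeps its last pose, push and grip.
It also fails if it takes over 72 s, if anything falls off the work surface, if the arm or the gripper's body presses on something with over 40 N, if the wrist force passes 120 N, or if a joint passes its speed limit or range.

### The arm

A 6-joint arm with a two-finger parallel gripper is mounted at the origin on the work surface. World frame = base frame: x ahead of the robot, y to its left, z up, the work surface at z = 0. Lengths are in mm, angles in rad, forces in N, time in s.
With the tool pointing down it reaches from about 275 to 750 mm from the base axis. Payload 10.2 kg.
Tool frame: the origin (TCP) lies midway between the tips of the shut fingers; the grasp point (between the pads) lies 19 mm behind it (ctrl.grasp_offset is the distance from the TCP to the grasp point, in mm); z points along the fingers, y is the line along which they close (so a half turn about z gives the same grasp; the last joint's range is limited). The gripper opens to 85 mm and grips with 20 to 120 N. Pads are 22 mm wide; open, the fingers measure 114 mm over their backs; the gripper's body (76 mm by 85 mm) begins 54 mm behind the grasp point. The pads swing forward as they close: fully open they stand 13 mm farther back than shut.
Start: joints at [-1.563, 0.313, 1.498, -0, 1.331, -0.223], TCP at [120.083, -511.088, 231.294] pointing down, gripper open.
Joint ranges: [-2.94, 2.94], [-0.97, 2.17], [0.19, 2.56], [-1.23, 4.37], [0.02, 3.11], [-2.88, 2.88]. Speed limits (rad/s): [2.39, 2.39, 3.01, 3.14, 3.14, 3.14].

### API

Orientations are given as a unit quaternion [w, x, y, z].
In Python, from rig import ctrl, viewer, models gives the robot as it stands. The module is installed in compiled form; this text tells all that it offers.
- The arm moves only by the shell command python3 -m pendant 'ROWS' [OPENING] [FORCE]. ROWS is text: rows parted by semicolons, each of 4 numbers parted by spaces: the shift along the tool's x, y, z in m, then the turn about the tool's z in rad. In form: x y z yaw; .... A call has 1 to 10 rows; each row shifts and turns the commanded pose from where the row before left it, along the tool's axes as they then stand; what a row does not reach is not made up. A row lasts 1/8 s, in which the tool goes at most 62.5 mm and 10.7 degrees, less where a joint would pass 70% of its speed; a pose out of reach is approached as far as the arm can. A call is refused whole if a number of a shift passes 0.0625 or a number of a turn 0.188, either way. A call with a gripper value outside its range is refused whole. OPENING is the opening, from 0 (shut) to 1 (fully open), set as the call begins (- or left out, the last holds). The fingers move at their own pace and stop on an object; FORCE is the grip in N (left out, the last holds). Time passes only in rows, so rows that do not move let the fingers close. It gives the time, the measured TCP pose, the force, the opening and the grip force at its end, in the units of the state.
- ctrl.sense(): the state, without advancing time (a new reading comes with each control period).
- viewer.capture(name): name is "side" or "top" or "wrist"; returns a dict with "color" (384x512x3 uint8, red, green, blue), "vertical_fov" (degrees; the focal length in pixels is half the picture's height over the tangent of half this angle, whatever the lens; pixels are square), "cx", "cy" (the principal point, pixels), "pose" (4x4, takes a point from camera to world coordinates). Camera axes: x right, y down, z forward; pixel columns grow to the right and rows downward; lengths in mm; the calibration is good to about 2 mm. A picture is of the moment at which its call begins. There is no depth.
- ctrl.finish_job(): hands the job in; it is judged then, once.
Trained networks look in the newest picture that a camera, given by its name, has taken for a name from the list of things; names that differ only in an ending like _2 or _b are one class to them, and where a whole thing is asked for, a point or a joint stands for the part that bears it (a point fixed in the world has none). Each returns a list of dicts, best first, with "p" (0 to 1); they miss things now and then, are a little off and sometimes report something else, mostly with a low value. They report only what shows in the picture. A call takes as long as a camera call. They do not tell look-alikes from the thing itself.
- models.boxes_of(camera, query): "at" ([x, y, z] in mm, in world coordinates, good to about 4 mm: the middle of the surface that is visible of it).
The state is a dict: "time_s": time; "joints": joint angles; "dq": joint speeds; "tau": joint torques, N m; "eef_pos": TCP position; "ee_rot": TCP orientation; "force": force on the tool from outside, world axes, zero at the start; "wrist_torque": the same for the moment, N m; "grip_width": opening from 0.0 (shut) to 1.0 (fully open); "grip_force": force on a finger pad.
Only numpy, scipy, OpenCV 4.12 (cv2) and the standard library are available. Lean on these libraries where they do the work, as an engineer would, in place of code of your own. Each camera call takes 0.05 s, during which the arm holds its last target. There are 200 camera calls.

## Working session

There is one attempt and no reset: what is moved stays moved. The work goes in short steps, Python scripts to look and compute and a shell command to move; the robot and the scene stay as the last step left them, time stands still between calls to the robot, and variables do not carry over. Pictures are saved under pics/ and viewed, at most 10 in all, crops included, and the job is handed in when it is done.

```bash
mkdir -p pics; cat > h.py <<'E'
import numpy as np,cv2
from rig import ctrl,viewer,models
def cap(n,f=None):
    d=viewer.capture(n)
    if f: cv2.imwrite('pics/'+f,cv2.cvtColor(d['color'],cv2.COLOR_RGB2BGR))
    return d
def fl(d): return d['color'].shape[0]/2/np.tan(np.radians(d['vertical_fov'])/2)
def ray(d,u,v,z):
    f=fl(d);P=np.array(d['pose']);r=P[:3,:3]@np.array([(u-d['cx'])/f,(v-d['cy'])/f,1]);o=P[:3,3]
    return o+r*(z-o[2])/r[2]
def pix(d,p):
    P=np.array(d['pose']);c=P[:3,:3].T@(np.array(p)-P[:3,3]);f=fl(d)
    return np.round([d['cx']+f*c[0]/c[2],d['cy']+f*c[1]/c[2]]).astype(int)
E
python3 - <<'E'
from h import *
ds={}
for n in ['top','side','wrist']:
    d=cap(n,n+'0.png');ds[n]=d['color']
    print(n,np.round(d['pose'][:3],2).tolist() if hasattr(d['pose'],'shape') else d['pose'])
    if n=='wrist': continue
    for q in ['module_tab','module','rail_load','rail_home','handle','trigger_grip','jaw_face','detent','jar','hex_keys','wrench','pliers']:
        print(q,[(round(b['p'],2),np.round(b['at']).astype(int).tolist(),pix(d,b['at']).tolist()) for b in models.boxes_of(n,q)[:4]])
print(ctrl.sense()['ee_rot'],ctrl.grasp_offset)
E
```

```text
top [[-0.02, -1.0, 0.09, 478.41], [-1.0, 0.02, 0.02, -13.2], [-0.02, -0.09, -1.0, 1438.38]]
module_tab [(0.9, [477, -445, 45], [390, 229]), (0.77, [454, -297, 39], [347, 237])]
module [(0.89, [477, -439, 49], [388, 229]), (0.47, [454, -301, 37], [348, 237])]
rail_load [(0.73, [537, -22, 6], [269, 215])]
rail_home [(0.93, [534, -27, 6], [270, 216])]
handle [(0.58, [535, -25, 7], [269, 215])]
trigger_grip [(0.37, [535, -27, 10], [270, 215])]
jaw_face [(0.69, [579, -98, 23], [289, 203])]
detent [(0.49, [578, -100, 22], [290, 203])]
jar [(0.67, [779, 77, 53], [239, 148])]
hex_keys [(0.55, [773, -111, 33], [292, 149])]
wrench [(0.76, [440, 455, 6], [138, 244])]
pliers [(0.52, [654, 372, 13], [161, 185])]
side [[0.95, -0.14, 0.27, 283.02], [-0.3, -0.49, 0.82, -893.26], [0.02, -0.86, -0.51, 640.43]]
module_tab [(0.94, [448, -319, 32], [241, 290]), (0.81, [468, -470, 45], [272, 339]), (0.57, [536, -73, 12], [247, 228]), (0.55, [414, -391, 24], [235, 320])]
module [(0.87, [416, -390, 24], [235, 320]), (0.79, [449, -317, 39], [241, 287]), (0.78, [474, -469, 46], [275, 337])]
rail_load [(0.57, [540, -74, 11], [248, 228])]
rail_home []
handle [(0.82, [542, -69, 7], [248, 229]), (0.31, [585, -127, 44], [269, 227])]
trigger_grip [(0.2, [580, -122, 42], [267, 227])]
jaw_face [(0.68, [580, -126, 41], [268, 228]), (0.56, [767, 52, 62], [304, 183])]
detent []
jar [(0.64, [768, 52, 64], [304, 182])]
hex_keys [(0.79, [771, -122, 31], [328, 220])]
wrench [(0.6, [580, -124, 43], [268, 227]), (0.45, [438, 452, 10], [186, 158]), (0.28, [578, 19, 86], [252, 189])]
pliers [(0.77, [654, 362, 11], [244, 161]), (0.63, [437, 454, 9], [185, 158])]
wrist [[0.23, -0.93, -0.3, 197.42], [-0.97, -0.22, -0.07, -493.26], [0.0, 0.31, -0.95, 373.67]]
[-4.91646977e-06  9.93346309e-01  1.15165576e-01 -5.45387162e-06] 18.700000000000003
```

View pics/top0.png

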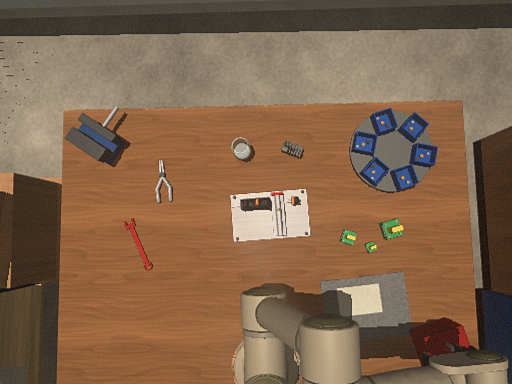

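View pics/side0.png

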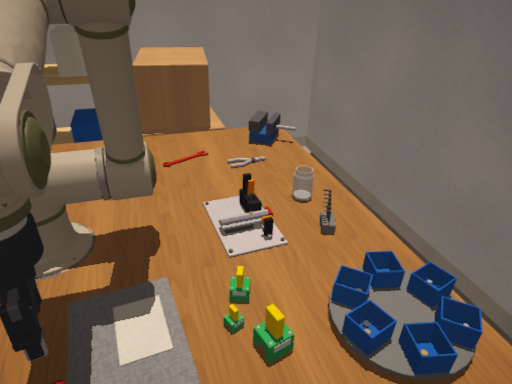

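The top picture shows three green modules: middle-sized at (348,237), a small one at (371,247) and a large one at (391,229). The station is at (270,216), with its rail at about (280,215), the red stop at (278,194) and the clamp at (255,204). I could confuse the three modules with each other, and I choose the middle one at (348,237). I'll check that choice in a close crop.

```bash
python3 - <<'E'
from h import *
a=cv2.imread('pics/top0.png');s=cv2.imread('pics/side0.png')
z=lambda i,x,y,w,h,k:cv2.resize(i[y:y+h,x:x+w],None,fx=k,fy=k,interpolation=cv2.INTER_CUBIC)
A=z(a,225,180,100,70,4);B=z(a,325,210,100,70,4);C=z(s,195,160,100,75,4);D=z(s,205,250,100,75,4)
pad=lambda i:cv2.resize(i,(400,300)) if i.shape[0]==300 else cv2.copyMakeBorder(i,0,20,0,0,cv2.BORDER_CONSTANT)
cv2.imwrite('pics/c1.png',np.vstack([np.hstack([pad(A),pad(B)]),np.hstack([C,D])]))
E
```

```text
(no output)
```

View pics/c1.png

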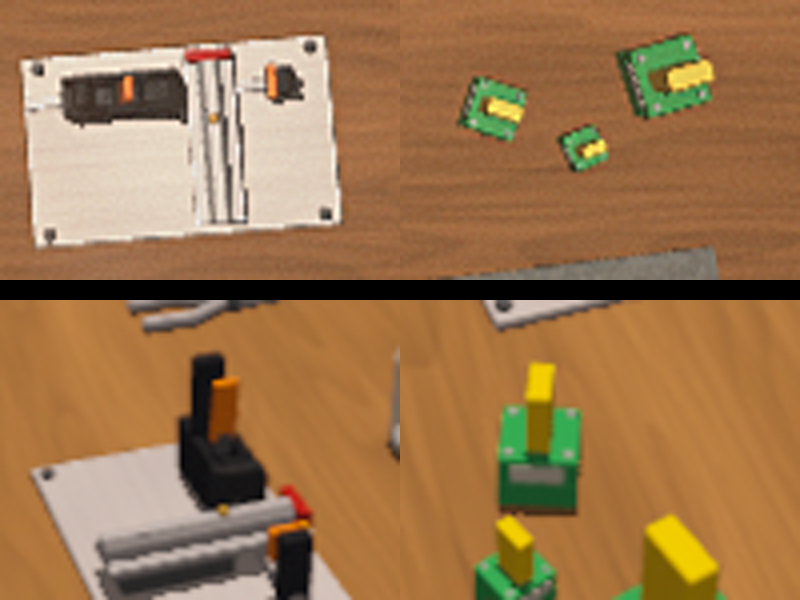

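The crops confirm the choice: the middle module is at top (348,237), is about 14 px wide (roughly 45 mm) and is the nearest to the station. Next I go above it for a close look.

```bash
python3 -m pendant '.046 -.016 0 0;.046 -.016 0 0;.046 -.016 0 0;.046 -.016 0 0;.046 -.016 0 0;.046 -.016 0 0;.046 -.016 0 0;.045 -.015 0 0;0 0 0 0;0 0 0 0'
python3 - <<'E'
from h import *
d=cap('wrist','w1.png')
for q in ['module_tab','module']:
    print(q,[(round(b['p'],2),np.round(b['at']).astype(int).tolist(),pix(d,b['at']).tolist()) for b in models.boxes_of('wrist',q)[:4]])
E
```

```text
time_s: 2.6
eef_pos: [447.9, -303.7, 231.2]
ee_rot: [-0.0, 0.993, 0.115, -0.0]
force: [0.0, 0.1, 0.1]
grip_width: 0.997
grip_force: 0.0
module_tab [(0.97, [420, -377, 25], [309, 202]), (0.93, [455, -302, 36], [256, 164]), (0.8, [484, -436, 48], [379, 168])]
module [(0.84, [421, -378, 27], [310, 202]), (0.78, [459, -302, 35], [256, 160]), (0.59, [482, -440, 48], [382, 170])]
```

View pics/w1.png

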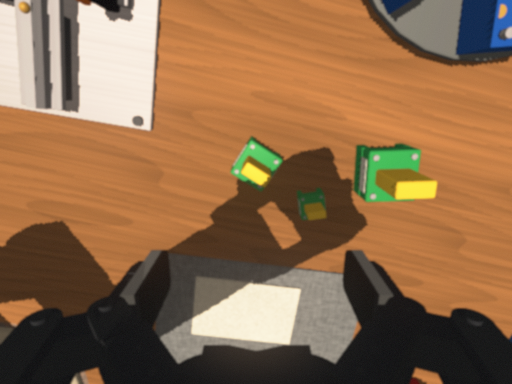

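The wrist picture shows the middle module at (256,164), the small one at (312,205) and the large one at (395,175). The station's rail is at the upper left. Next I measure the tab's yaw.

```bash
python3 - <<'E'
from h import *
d=cap('wrist');im=d['color'];h=cv2.cvtColor(im,cv2.COLOR_RGB2HSV)
cr=im[130:200,220:295];cv2.imwrite('pics/w2.png',cv2.resize(cr[...,::-1],None,fx=8,fy=8,interpolation=cv2.INTER_CUBIC))
for nm,lo,hi,z in [('yel',(20,120,90),(33,255,255),76),('yelbright',(20,120,225),(33,255,255),76),('green',(45,100,30),(80,255,255),36)]:
    m=cv2.inRange(h,lo,hi);k=np.zeros_like(m);k[130:195,225:290]=m[130:195,225:290]
    ys,xs=np.nonzero(k)
    p=np.array([ray(d,u,v,z)[:2] for u,v in zip(xs,ys)],np.float32)
    r=cv2.minAreaRect(p);b=cv2.boxPoints(r);print(nm,len(p),np.round(r[0]),np.round(r[1]),r[2],p.mean(0))
print(pix(d,[452,-303,76]))
E
```

```text
yel 586 [ 462. -301.] [40. 44.] 70.72586059570312 [ 455.65134 -301.80148]
yelbright 318 [ 452. -302.] [27. 13.] 70.15936279296875 [ 452.8233 -301.1311]
green 804 [ 453. -303.] [45. 48.] 70.18453216552734 [ 459.27173 -302.3872 ]
[256 174]
```

View pics/w2.png

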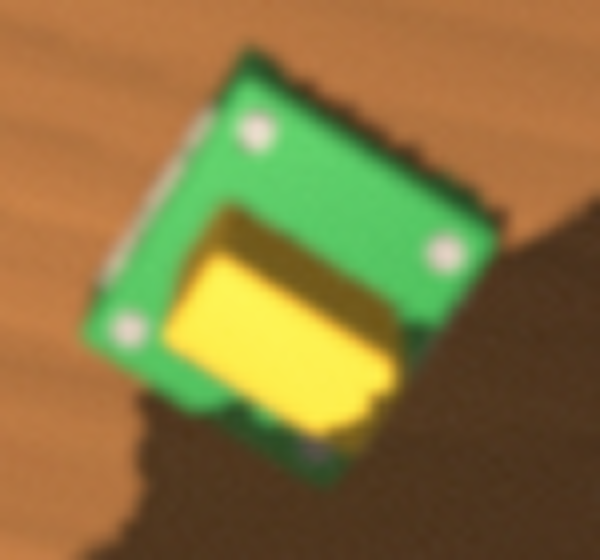

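The close crop shows the tab's lit top with corners at about (215,255), (165,335), (330,430) and (395,370). Its right end is in shadow. This puts the tab centre at about (452,-303) with module x at -0.345 rad. The visible size of 27x13 fits 30x14. Next I turn, descend and grip.

```bash
python3 -m pendant '0 0 0 -.166;0 0 0 -.166;0 0 0 -.166;0 0 0 -.166;0 0 0 -.166;0 0 0 -.165;.002 .003 .03 0;0 0 .03 0;0 0 .03 0;0 0 0 0' 1 40
python3 -m pendant '0 0 .03 0;0 0 .03 0;0 0 .025 0;0 0 .014 0;0 0 0 0;0 0 0 0'
```

```text
time_s: 4.05
eef_pos: [450.7, -302.4, 139.9]
ee_rot: [-0.002, 0.818, 0.575, -0.0]
force: [0.1, 0.0, 0.5]
grip_width: 1.002
grip_force: 0.0
time_s: 4.8
eef_pos: [452.3, -303.2, 43.6]
ee_rot: [0.001, 0.818, 0.575, 0.0]
force: [-0.7, 0.4, 0.2]
grip_width: 1.003
grip_force: 0.0
```

```bash
python3 -m pendant '0 0 0 0;0 0 0 0;0 0 0 0;0 0 0 0;0 0 0 0;0 0 0 0;0 0 0 0;0 0 0 0' 0 50
python3 -m pendant '0 0 -.02 0;0 0 -.05 0;0 0 -.05 0;0 0 -.03 0;0 0 0 0;0 0 0 0'
python3 - <<'E'
from h import *
d=cap('wrist','w3.png');d2=cap('top');cap('side','s3.png')
for c in ['wrist','top','side']:
  dd={'wrist':d,'top':d2}.get(c)
  for q in ['module_tab','rail_home','rail_load','handle','trigger_grip','jaw_face']:
    print(c,q,[(round(b['p'],2),np.round(b['at']).astype(int).tolist()) for b in models.boxes_of(c,q)[:3]])
h=cv2.cvtColor(d2['color'],cv2.COLOR_RGB2HSV)
# detent, red stop pixel clusters in top
for nm,lo,hi in [('red',(0,150,100),(8,255,255)),('red2',(172,150,100),(180,255,255)),('orange',(9,150,120),(20,255,255)),('brass',(18,120,120),(28,255,255))]:
    m=cv2.inRange(h,lo,hi)[185:245,228:318];n,l,st,c=cv2.connectedComponentsWithStats(m)
    print(nm,[(s[4],(cc+[228,185]).round(1).tolist(),s[2:4].tolist()) for s,cc in zip(st[1:],c[1:])])
b=cv2.cvtColor(d2['color'],cv2.COLOR_RGB2BGR)[183:248,226:316];cv2.imwrite('pics/t3.png',cv2.resize(b,None,fx=8,fy=8,interpolation=cv2.INTER_CUBIC))
print(ctrl.sense()['grip_width'],ctrl.sense()['force'])
E
```

```text
time_s: 5.8
eef_pos: [451.8, -302.7, 42.3]
ee_rot: [0.0, 0.818, 0.575, 0.0]
force: [0.6, 1.4, 2.0]
grip_width: 0.159
grip_force: 54.0
time_s: 6.55
eef_pos: [451.2, -302.0, 190.2]
ee_rot: [-0.002, 0.818, 0.575, -0.0]
force: [0.3, -0.3, -4.5]
grip_width: 0.156
grip_force: 53.5
wrist module_tab [(0.68, [487, -420, 42]), (0.61, [455, -290, 187])]
wrist rail_home [(0.81, [486, -161, 8]), (0.75, [453, -289, 182])]
wrist rail_load [(0.75, [489, -156, 8])]
wrist handle [(0.95, [485, -164, 5])]
wrist trigger_grip []
wrist jaw_face []
top module_tab [(0.39, [491, -464, 43])]
top rail_home [(0.74, [531, -26, 12])]
top rail_load [(0.94, [538, -22, 6])]
top handle [(0.81, [535, -29, 8]), (0.5, [580, -100, 22])]
top trigger_grip [(0.59, [780, 77, 51])]
top jaw_face [(0.62, [578, -98, 24])]
side module_tab [(0.84, [415, -394, 29]), (0.76, [471, -470, 46]), (0.71, [767, 51, 61])]
side rail_home [(0.65, [551, -89, 10])]
side rail_load [(0.88, [553, -89, 8])]
side handle [(0.79, [558, -85, 5])]
side trigger_grip []
side jaw_face [(0.56, [580, -126, 43])]
red [(np.int32(23), [276.8, 193.5], [11, 4]), (
[... 2791 characters left out ...]
 [1, 1]), (np.int32(3), [268.0, 240.0], [3, 1]), (np.int32(2), [271.5, 240.0], [2, 1]), (np.int32(9), [279.0, 239.2], [9, 2]), (np.int32(1), [286.0, 239.0], [1, 1]), (np.int32(3), [308.7, 240.0], [2, 3]), (np.int32(2), [313.5, 239.0], [2, 1]), (np.int32(1), [295.0, 242.0], [1, 1]), (np.int32(1), [306.0, 241.0], [1, 1]), (np.int32(1), [316.0, 242.0], [1, 1]), (np.int32(1), [229.0, 244.0], [1, 1]), (np.int32(1), [277.0, 243.0], [1, 1]), (np.int32(1), [285.0, 243.0], [1, 1]), (np.int32(1), [297.0, 243.0], [1, 1]), (np.int32(1), [306.0, 243.0], [1, 1]), (np.int32(1), [312.0, 244.0], [1, 1]), (np.int32(2), [316.5, 244.0], [2, 1])]
brass []
0.15800694359396614 [-0.29238223  0.59307474 -2.70663491]
```

View pics/t3.png

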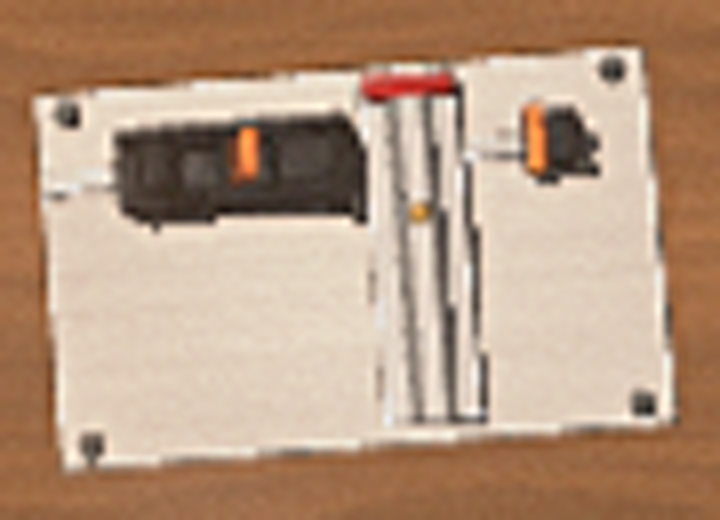

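The crop shows the rail's top running from (435,418) at the open end to (410,97) at the red stop. The brass ball is at (419,211), the trigger at (246,152) and the jaw's orange pad at (535,138). The handle is the block near (200,165). I convert these to world coordinates.

```bash
python3 - <<'E'
from h import *
d=cap('top')
q=lambda c,z:ray(d,226+(c[0]+.5)/8-.5,183+(c[1]+.5)/8-.5,z)[:2]
ball=q((419,211),53);a=q((435,418),50);b=q((410,97),50);red=q((408,86),50)
print('ball',ball,'open',a,'far',b,'red',red,'yaw',np.arctan2(*(b-a)[::-1]))
B=[q(c,8) for c in [(38,98),(643,50),(672,422),(65,468)]]
print('board',np.round(B),[np.arctan2(*(B[j]-B[i])[::-1]) for i,j in [(3,0),(2,1)]],[np.arctan2(*(B[i]-B[j])[::-1]) for i,j in [(0,1),(3,2)]])
yw=np.mean([np.arctan2(*(B[0]-B[3])[::-1]),np.arctan2(*(B[1]-B[2])[::-1])]);print(yw)
x=np.array([np.cos(yw),np.sin(yw)]);y=np.array([-x[1],x[0]])
home=ball+28*x;print('home',home,'load',home-85*x)
for n,c,z in [('trig',(246,152),116),('handle',(200,165),118),('pad',(526,138),66)]:
    p=q(c,z);print(n,p,'rel home',(p-home)@x,(p-home)@y)
for n,p in [('open',a),('far',b),('red',red)]:print(n,(p-home)@x,(p-home)@y)
E
```

```text
ball [555.90822989 -55.29385344] open [465.022226   -60.22483779] far [606.70693405 -52.61050273] red [611.62140268 -51.84071707] yaw 0.053689755397376776
board [[ 614.  116.]
 [ 630. -161.]
 [ 461. -168.]
 [ 445.  106.]] [np.float64(0.05990539292825237), np.float64(0.04673873368570317)] [np.float64(1.6289987246058402), np.float64(1.6272514367962507)]
0.05332206330697777
home [583.86843393 -53.80154307] load [498.9892431  -58.33177099]
trig [578.7787335   18.92634294] rel home -1.206302997192139 72.89578374085247
handle [573.54126013  38.35867718] rel home -5.400651214049924 92.5796396764834
pad [ 586.1585992  -102.38303959] rel home -0.3023279640610706 -48.63450687190837
open -119.0196347112072 -0.08004293377612946
far 22.86951875442786 -0.027871411982252913
red 27.818029637278944 0.4788947140071679
```

```bash
python3 -m pendant '.035 -.0053 0 0;.035 -.0053 0 0;.035 -.0053 0 0;.035 -.0053 0 0;.035 -.0053 0 0;.035 -.0053 0 0;.035 -.0056 0 0;0 0 0 -.133;0 0 0 -.133;0 0 0 -.134'
python3 -m pendant '0 0 .025 0;0 0 .025 0;0 0 0 0;0 0 0 0'
python3 - <<'E'
from h import *
d=cap('wrist','w4.png');cap('top');
for c in ['wrist','top']:
  print(c,[(round(b['p'],2),np.round(b['at']).astype(int).tolist()) for b in models.boxes_of(c,'module_tab')[:3]])
for p in [(499,-58.3,50),(556,-55.3,53),(465,-60.2,50)]: print(pix(d,p))
E
```

```text
time_s: 8.9
eef_pos: [499.5, -59.3, 192.4]
ee_rot: [0.0, 0.686, 0.728, 0.0]
force: [0.5, 0.6, -3.5]
grip_width: 0.158
grip_force: 53.3
time_s: 9.4
eef_pos: [500.0, -59.6, 143.4]
ee_rot: [0.001, 0.687, 0.726, 0.0]
force: [-0.5, -0.4, -3.7]
grip_width: 0.155
grip_force: 53.2
wrist [(0.65, [495, -45, 137])]
top [(0.55, [477, -445, 45]), (0.48, [416, -375, 28])]
[254 195]
[324 197]
[213 195]
```

View pics/w4.png

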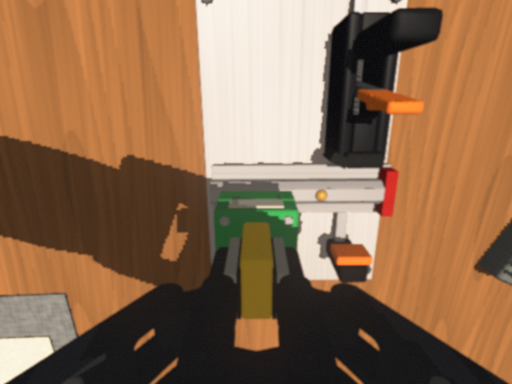

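The picture shows the module held upright at (256,220), with its green top's upper edge at about row 206 and its face below down to row 193. The ball is at (321,195), within 3 px of the prediction. The handle is at (405,35), the trigger at (390,102) and the jaw pad at (350,253). I check how the module sits in the hand, and the clamp points.

```bash
python3 - <<'E'
from h import *
d=cap('wrist');s=ctrl.sense();t=s['eef_pos']
yw=.055;X=np.array([np.cos(yw),np.sin(yw),0]);Y=np.array([-X[1],X[0],0])
o=np.array([t[0],t[1],t[2]-42.3])
for n,p in [('topedge L,R',(-23,22,36)),('',(23,22,36)),('botedge',(-23,22,0)),('',(23,22,0)),('tabtop +y',(-7,15,76)),('',(7,15,76))]:print(n,pix(d,o+p[0]*X+p[1]*Y+np.array([0,0,p[2]])))
im=d['color'];print('col 256',[(r,im[r,256].tolist()) for r in range(186,230,2)])
print('row 222',[(c,im[222,c].tolist()) for c in list(range(208,224,2))+list(range(290,304,2))])
ball=ray(d,321,195,53);print('ball',ball)
h=cv2.cvtColor(im,cv2.COLOR_RGB2HSV);m=cv2.inRange(h,(4,150,150),(18,255,255))
n,l,st,c=cv2.connectedComponentsWithStats(m)
for k,cc in zip(st[1:],c[1:]):
  if k[4]>40: print(k.tolist(),cc)
print('handle top c',ray(d,428,24,118),'trig top',ray(d,390,102,116),t)
E
```

```text
topedge L,R [211 209]
 [298 209]
botedge [219 189]
 [291 189]
tabtop +y [238 260]
 [272 260]
col 256 [(186, [96, 88, 84]), (188, [97, 88, 83]), (190, [86, 92, 75]), (192, [57, 95, 56]), (194, [55, 97, 57]), (196, [53, 96, 56]), (198, [78, 110, 72]), (200, [128, 126, 107]), (202, [132, 123, 109]), (204, [140, 130, 114]), (206, [188, 173, 151]), (208, [110, 120, 91]), (210, [47, 96, 52]), (212, [44, 81, 45]), (214, [46, 82, 48]), (216, [44, 81, 45]), (218, [44, 81, 45]), (220, [45, 81, 45]), (222, [83, 85, 40]), (224, [114, 91, 34]), (226, [115, 93, 36]), (228, [114, 90, 33])]
row 222 [(208, [86, 69, 58]), (210, [99, 89, 83]), (212, [96, 90, 82]), (214, [67, 81, 59]), (216, [38, 77, 41]), (218, [41, 77, 44]), (220, [74, 83, 68]), (222, [90, 84, 78]), (290, [217, 201, 187]), (292, [174, 194, 155]), (294, [91, 196, 104]), (296, [77, 180, 91]), (298, [88, 133, 83]), (300, [169, 153, 141]), (302, [231, 215, 196])]
ball [553.08230877 -53.96747525  53.        ]
[0, 0, 204, 175, 31049] [102.74904184  78.63786273]
[352, 0, 160, 384, 39416] [451.77022022 182.42452304]
[317, 191, 9, 9, 46] [320.84782609 194.86956522]
[161, 216, 26, 45, 541] [173.2051756  243.34195933]
[0, 236, 154, 99, 7051] [ 66.47652815 280.3715785 ]
[336, 245, 36, 21, 604] [353.36589404 256.24006623]
[311, 281, 29, 10, 178] [324.00561798 284.65730337]
[235, 318, 44, 32, 1244] [256.44292605 333.29903537]
[135, 330, 19, 19, 104] [144.56730769 338.44230769]
[360, 330, 18, 19, 103] [368.23300971 338.65048544]
[151, 361, 26, 23, 89] [164.95505618 371.23595506]
[337, 361, 25, 23, 95] [347.97894737 371.69473684]
handle top c [579.25784157  57.97795415 118.        ] trig top [568.39178259  20.35576295 116.        ] [499.72194092 -59.51466761 142.93037406]
```

```bash
python3 -m pendant '.0015 -.002 .02 0;0 0 .02 0;0 0 .01 0;0 0 .006 0;0 0 .004 0;0 0 0 0'
python3 -m pendant '0 0 .003 0;0 0 .002 0;0 0 0 0;0 0 0 0'
```

```text
time_s: 10.4
eef_pos: [497.5, -58.1, 82.5]
ee_rot: [0.0, 0.687, 0.726, 0.0]
force: [-0.1, 0.3, -3.8]
grip_width: 0.158
grip_force: 53.2
time_s: 10.9
eef_pos: [497.4, -58.0, 77.4]
ee_rot: [0.0, 0.687, 0.726, 0.0]
force: [-0.0, 0.4, -3.9]
grip_width: 0.158
grip_force: 53.2
```

```bash
python3 -m pendant '0 0 .001 0;0 0 .0005 0;0 0 0 0;0 0 0 0'
python3 - <<'E'
from h import *
cap('side')
d=cap('wrist','w5.png')
E
```

```text
time_s: 11.4
eef_pos: [497.5, -58.1, 76.3]
ee_rot: [0.0, 0.687, 0.726, 0.0]
force: [-3.5, 0.7, 5.5]
grip_width: 0.161
grip_force: 54.6
```

View pics/w5.png

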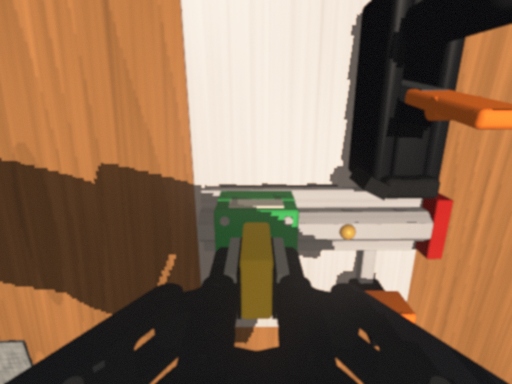

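The module is seated: it touched at TCP 76.3, as expected, astride the rail at (257,215). The ball is at (348,232). Now I slide it.

```bash
python3 -m pendant '0 .005 -.0005 0;0 .01 0 0;0 .01 0 0;0 .005 0 0;0 0 0 0'
python3 -m pendant '0 .005 0 0;0 .008 0 0;0 .01 0 0;0 .01 0 0;0 .01 0 0;0 .004 0 0;0 0 0 0'
```

```text
time_s: 12.12
eef_pos: [527.9, -56.4, 76.4]
ee_rot: [0.0, 0.687, 0.726, 0.0]
force: [-1.0, 0.5, 1.9]
grip_width: 0.154
grip_force: 54.2
time_s: 13.0
eef_pos: [575.2, -53.8, 76.3]
ee_rot: [0.001, 0.687, 0.726, 0.001]
force: [1.5, 0.3, 2.0]
grip_width: 0.156
grip_force: 54.2
```

```bash
python3 -m pendant '0 .002 0 0;0 .002 0 0;0 .001 0 0;0 0 0 0;0 0 0 0'
python3 -m pendant '0 .001 0 0;0 .001 0 0;0 0 0 0'
python3 -m pendant '0 .001 0 0;0 .001 0 0;0 0 0 0'
```

```text
time_s: 13.62
eef_pos: [579.5, -53.5, 76.4]
ee_rot: [0.0, 0.687, 0.726, 0.0]
force: [-0.7, -0.1, 3.0]
grip_width: 0.154
grip_force: 54.4
time_s: 14.0
eef_pos: [580.8, -53.4, 76.4]
ee_rot: [-0.0, 0.687, 0.726, -0.0]
force: [-3.8, 0.1, 6.1]
grip_width: 0.159
grip_force: 54.8
time_s: 14.38
eef_pos: [582.5, -53.4, 76.4]
ee_rot: [-0.001, 0.687, 0.726, -0.001]
force: [-5.7, 0.1, 7.6]
grip_width: 0.158
grip_force: 55.1
```

```bash
python3 -m pendant '0 .001 0 0;0 .001 0 0;0 0 0 0'
python3 - <<'E'
from h import *
d=cap('wrist','w6.png');d2=cap('top')
for c,dd in [('top',d2),('wrist',d)]: print(c,[(round(b['p'],2),np.round(b['at']).astype(int).tolist(),pix(dd,b['at'])) for b in models.boxes_of(c,'detent')[:3]])
print(ctrl.sense()['force'],ctrl.sense()['eef_pos'])
E
```

```text
time_s: 14.75
eef_pos: [582.9, -53.4, 76.5]
ee_rot: [-0.002, 0.687, 0.727, -0.002]
force: [-14.9, -1.1, 14.8]
grip_width: 0.156
grip_force: 56.1
top []
wrist [(0.54, [554, -53, 54], array([207, 231]))]
[-15.3852257   -2.26417162  14.8575997 ] [582.94484551 -53.35039099  76.52876521]
```

View pics/w6.png

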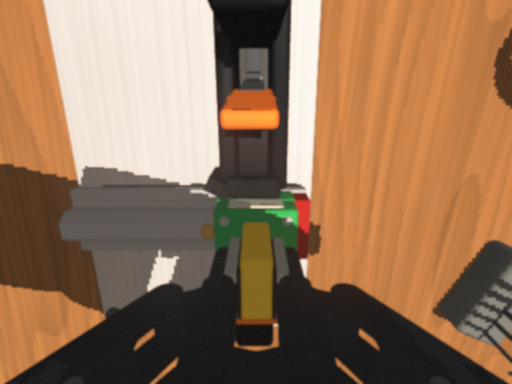

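The ball has popped up behind the module at (207,231), and the module's front is against the red stop at (302,225). I ease off, release and rise.

```bash
python3 -m pendant '0 -.0018 -.0005 0;0 0 0 0;0 0 0 0'
python3 -m pendant '0 0 0 0;0 0 0 0;0 0 0 0;0 0 0 0;0 0 0 0;0 0 0 0' .45
python3 -m pendant '0 0 -.015 0;0 0 -.03 0;0 0 -.04 0;0 0 -.03 0;0 0 -.02 0;0 0 0 0;0 0 0 0'
python3 - <<'E'
from h import *
d=cap('wrist','w7.png');d2=cap('top')
for c,dd in [('top',d2),('wrist',d)]:
  for q in ['detent','module_tab','handle','trigger_grip','jaw_face']: print(c,q,[(round(b['p'],2),np.round(b['at']).astype(int).tolist(),pix(dd,b['at'])) for b in models.boxes_of(c,q)[:3]])
E
```

```text
time_s: 15.32
eef_pos: [582.5, -53.3, 76.5]
ee_rot: [-0.001, 0.687, 0.726, -0.001]
force: [-6.6, -2.0, 4.5]
grip_width: 0.152
grip_force: 54.4
time_s: 16.08
eef_pos: [583.5, -53.3, 76.8]
ee_rot: [0.0, 0.687, 0.726, 0.0]
force: [0.9, -0.4, -0.1]
grip_width: 0.45
grip_force: 0.0
time_s: 16.95
eef_pos: [583.1, -53.2, 211.2]
ee_rot: [-0.0, 0.687, 0.726, -0.0]
force: [0.1, 0.7, -0.7]
grip_width: 0.45
grip_force: 0.0
top detent []
top module_tab [(0.68, [411, -376, 29], array([369, 248])), (0.64, [476, -444, 43], array([389, 230])), (0.32, [537, 58, 7], array([247, 216]))]
top handle [(0.58, [542, 51, 7], array([248, 214]))]
top trigger_grip []
top jaw_face []
wrist detent [(0.48, [551, -51, 55], array([225, 174]))]
wrist module_tab [(0.61, [428, -375, 20], array([138, 379]))]
wrist handle [(0.55, [528, 6, 8], array([209, 112]))]
wrist trigger_grip [(0.64, [574, 25, 108], array([249,  97])), (0.16, [531, 4, 11], array([211, 115]))]
wrist jaw_face [(0.82, [581, -105, 51], array([251, 222]))]
```

View pics/w7.png

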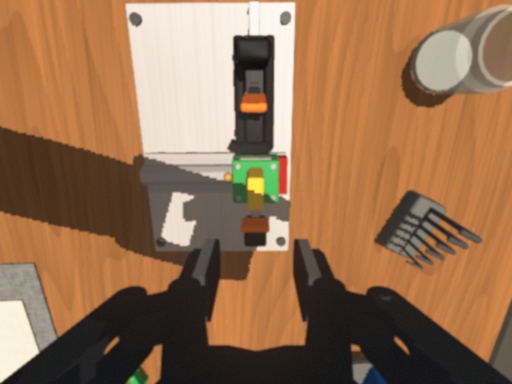

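The module stands home at (257,178) with the ball behind it at (228,177). The handle's top is at (254,47), the trigger's at (253,100) with its ridge at about (254,107), and the jaw pad is at (256,223). I measure the clamp from this view.

```bash
python3 - <<'E'
from h import *
d=cap('wrist');im=d['color']
yw=.055;X=np.array([np.cos(yw),np.sin(yw)]);Y=np.array([-X[1],X[0]]);H=np.array([583,-53.5])
f=lambda u,v,z:np.round([(ray(d,u,v,z)[:2]-H)@X,(ray(d,u,v,z)[:2]-H)@Y],1)
print('col254',[(r,im[r,254].tolist()) for r in range(30,116,2)])
print('row48',[(c,im[48,c].tolist()) for c in list(range(228,240,2))+list(range(268,280,2))])
print('row101',[(c,im[101,c].tolist()) for c in list(range(234,246,2))+list(range(262,272,2))])
for n,u,v,z in [('handle top',254,47,118),('trig top',253,97,116),('ridge',254,108,87),('tab',256,185,110),('ball',228,177,54.),('pad',256,216,66)]:print(n,f(u,v,z),ray(d,u,v,z))
for n,yy in [('handle +y top',120),('-y top',104)]: 
  p=H+Y*yy;print(n,pix(d,[*p,118]))
E
```

```text
col254 [(30, [252, 248, 243]), (32, [252, 249, 244]), (34, [239, 230, 220]), (36, [84, 80, 75]), (38, [43, 40, 38]), (40, [47, 45, 44]), (42, [64, 61, 58]), (44, [68, 64, 61]), (46, [71, 67, 64]), (48, [71, 67, 63]), (50, [71, 67, 63]), (52, [66, 60, 59]), (54, [60, 57, 55]), (56, [44, 42, 40]), (58, [33, 29, 29]), (60, [23, 22, 22]), (62, [19, 17, 17]), (64, [15, 12, 13]), (66, [16, 13, 17]), (68, [23, 20, 22]), (70, [71, 67, 65]), (72, [104, 99, 95]), (74, [103, 97, 94]), (76, [101, 95, 91]), (78, [101, 96, 93]), (80, [101, 94, 92]), (82, [81, 77, 74]), (84, [95, 89, 85]), (86, [78, 72, 69]), (88, [59, 56, 53]), (90, [60, 56, 54]), (92, [78, 62, 55]), (94, [158, 86, 47]), (96, [182, 88, 35]), (98, [182, 87, 34]), (100, [182, 88, 35]), (102, [194, 93, 37]), (104, [253, 149, 59]), (106, [254, 165, 67]), (108, [254, 152, 60]), (110, [242, 121, 50]), (112, [124, 73, 56]), (114, [39, 34, 32])]
row48 [(228, [248, 238, 227]), (230, [247, 237, 225]), (232, [192, 174, 159]), (234, [46, 42, 40]), (236, [30, 28, 29]), (238, [44, 41, 40]), (268, [40, 37, 37]), (270, [47, 44, 42]), (272, [61, 56, 54]), (274, [217, 195, 178]), (276, [253, 246, 237]), (278, [251, 245, 234])]
row101 [(234, [122, 109, 100]), (236, [53, 47, 45]), (238, [63, 57, 54]), (240, [104, 69, 54]), (242, [177, 88, 42]), (244, [191, 91, 39]), (262, [187, 90, 35]), (264, [176, 83, 33]), (266, [93, 56, 44]), (268, [54, 50, 47]), (270, [54, 50, 48])]
handle top [ -0.5 112.7] [576.33213358  59.04734982 118.        ]
trig top [-1.3 78.8] [577.34081065  25.12513174 116.        ]
ridge [-0.8 69.9] [578.35767435  16.22682221  87.        ]
tab [0.9 8. ] [583.44788249 -45.46137074 110.        ]
ball [-28.    0.4] [554.99529112 -54.66798767  54.        ]
pad [  0.8 -38. ] [585.92108194 -91.4466292   66.        ]
handle +y top [255  36]
-y top [255  60]
```

The measurements agree with each other: the handle centre is about 112.5 mm and the trigger about 76.5 mm to +y of home, so 36 mm apart as described. I go above the clamp, turn so the fingers close along station y, and descend with one finger on each side.

```bash
python3 -m pendant '.0315 0 0 0;.0315 0 0 0;.0317 -.0008 0 0;0 0 0 .157;0 0 0 .157;0 0 0 .157;0 0 0 .157;0 0 0 .157;0 0 0 .157;0 0 0 .157' 1 20
python3 -m pendant '0 0 0 .157;0 0 0 .157;0 0 0 .158;0 0 0 0;0 0 0 0;0 0 0 0'
python3 - <<'E'
from h import *
d=cap('wrist','w8.png');s=ctrl.sense();print(s['eef_pos'],2*np.arctan2(s['ee_rot'][2],s['ee_rot'][1]),s['joints'])
for q in ['handle','trigger_grip','module_tab','detent']: print(q,[(round(b['p'],2),np.round(b['at']).astype(int).tolist(),pix(d,b['at'])) for b in models.boxes_of('wrist',q)[:3]])
h=cv2.cvtColor(d['color'],cv2.COLOR_RGB2HSV)
m=cv2.inRange(h,(5,180,120),(18,255,255));n,l,st,c=cv2.connectedComponentsWithStats(m)
print([(k.tolist(),cc.round().tolist()) for k,cc in zip(st[1:],c[1:]) if 30<k[4]<5000])
for n,p in [('trig',(578.1,22.7,87)),('trigtop',(578.3,18.6,116)),('handletop',(576.1,58.8,118))]:print(n,pix(d,p))
E
```

```text
time_s: 18.85
eef_pos: [577.4, 41.2, 211.8]
ee_rot: [0.0, 0.966, 0.258, -0.0]
force: [-0.6, -0.5, -0.2]
grip_width: 0.998
grip_force: 0.0
time_s: 19.6
eef_pos: [577.5, 41.2, 211.8]
ee_rot: [-0.0, 1.0, 0.028, 0.0]
force: [-0.8, -0.4, -0.5]
grip_width: 1.0
grip_force: 0.0
[577.44351354  41.23860731 211.81378543] 0.05614654734790341 [-1.30969194e-01  4.46388909e-01  1.35833767e+00 -1.31945370e-05
  1.33685958e+00  1.38368364e+00]
handle [(0.84, [538, -12, 8], array([298, 202]))]
trigger_grip [(0.7, [576, 26, 98], array([272, 193]))]
module_tab [(0.72, [590, -46, 68], array([345, 174])), (0.69, [579, 23, 97], array([276, 189]))]
detent [(0.27, [583, -102, 48], array([392, 179]))]
[([391, 163, 20, 31, 466], [400.0, 177.0]), ([279, 185, 8, 23, 122], [283.0, 196.0])]
trig [276 188]
trigtop [283 198]
handletop [235 198]
```

The trigger's top is seen at (283,196) against a prediction of (283,198), which is good. Now I descend between clearances.

```bash
python3 -m pendant '0 0 .03 0;0 0 .03 0;0 0 .025 0;0 0 .02 0;0 0 .02 0;0 0 .015 0;0 0 .0058 0;0 0 0 0;0 0 0 0'
python3 -m pendant '0 -.005 0 0;0 -.005 0 0;0 -.001 0 0;0 0 0 0;0 0 0 0;0 0 0 0;0 0 0 0' .84 20
```

```text
time_s: 20.98
eef_pos: [577.9, 41.2, 66.7]
ee_rot: [0.0, 1.0, 0.027, 0.001]
force: [1.0, -0.7, 0.1]
grip_width: 0.998
grip_force: 0.0
time_s: 21.85
eef_pos: [576.9, 52.1, 66.0]
ee_rot: [0.0, 1.0, 0.027, 0.0]
force: [1.3, -2.7, 0.9]
grip_width: 0.84
grip_force: 1.1
```

```bash
python3 -m pendant '0 0 0 0;0 0 0 0;0 0 0 0' .6 20
python3 -m pendant '0 0 0 0;0 0 0 0;0 0 0 0' .42
python3 -m pendant '0 0 0 0;0 0 0 0;0 0 0 0;0 0 0 0' .36
```

```text
time_s: 22.22
eef_pos: [577.1, 52.0, 66.2]
ee_rot: [0.0, 1.0, 0.027, 0.0]
force: [1.4, -4.4, 3.6]
grip_width: 0.596
grip_force: 2.2
time_s: 22.6
eef_pos: [577.0, 52.2, 66.1]
ee_rot: [0.0, 1.0, 0.027, 0.0]
force: [1.4, -4.8, 3.9]
grip_width: 0.422
grip_force: 2.3
time_s: 23.1
eef_pos: [577.0, 51.1, 66.3]
ee_rot: [0.001, 1.0, 0.027, 0.0]
force: [-0.4, -10.3, 4.6]
grip_width: 0.363
grip_force: 7.1
```

The first squeeze ended at the trigger's stop, about 10 N at opening 0.36. Now I release and squeeze again.

```bash
python3 -m pendant '0 0 0 0;0 0 0 0;0 0 0 0;0 0 0 0;0 0 0 0' .86 20
python3 -m pendant '0 0 0 0;0 0 0 0;0 0 0 0' .6
python3 -m pendant '0 0 0 0;0 0 0 0' .48
python3 -m pendant '0 0 0 0;0 0 0 0' .42
python3 -m pendant '0 0 0 0;0 0 0 0;0 0 0 0' .365
python3 - <<'E'
from h import *
cap('top');cap('side');cap('wrist')
for c in ['top','side','wrist']: print(c,[(round(b['p'],2),np.round(b['at']).astype(int).tolist()) for b in models.boxes_of(c,'jaw_face')[:3]])
E
```

```text
time_s: 23.72
eef_pos: [576.7, 52.3, 65.9]
ee_rot: [-0.0, 1.0, 0.027, -0.0]
force: [0.1, -0.9, -1.3]
grip_width: 0.858
grip_force: 0.4
time_s: 24.1
eef_pos: [577.3, 51.9, 66.4]
ee_rot: [0.0, 1.0, 0.027, 0.001]
force: [1.2, -4.0, 3.6]
grip_width: 0.6
grip_force: 2.3
time_s: 24.35
eef_pos: [577.1, 52.1, 66.2]
ee_rot: [0.0, 1.0, 0.027, 0.0]
force: [1.5, -4.3, 2.5]
grip_width: 0.481
grip_force: 2.3
time_s: 24.6
eef_pos: [577.0, 52.2, 66.1]
ee_rot: [0.0, 1.0, 0.027, 0.0]
force: [1.0, -4.9, 3.2]
grip_width: 0.418
grip_force: 2.3
time_s: 24.98
eef_pos: [577.0, 51.2, 66.3]
ee_rot: [0.001, 1.0, 0.027, 0.0]
force: [-0.1, -10.6, 4.0]
grip_width: 0.368
grip_force: 5.1
top [(0.41, [586, -91, 68])]
side [(0.69, [571, 33, 60]), (0.47, [579, -105, 46]), (0.26, [767, 52, 63])]
wrist [(0.8, [579, 100, 24])]
```

```bash
python3 -m pendant '0 0 0 0;0 0 0 0;0 0 0 0;0 0 0 0;0 0 0 0' .86 20
python3 -m pendant '0 0 0 0;0 0 0 0' .72
for o in .66 .60; do echo; done
python3 -m pendant '0 0 0 0;0 0 0 0' .64
python3 -m pendant '0 0 0 0;0 0 0 0' .58
```

```text
time_s: 25.9
eef_pos: [576.7, 52.3, 65.9]
ee_rot: [-0.0, 1.0, 0.027, -0.0]
force: [-1.0, -0.8, -1.4]
grip_width: 0.857
grip_force: 0.4
time_s: 26.15
eef_pos: [577.0, 52.1, 66.2]
ee_rot: [0.0, 1.0, 0.027, 0.0]
force: [1.0, -1.6, 0.8]
grip_width: 0.721
grip_force: 0.8


time_s: 26.4
eef_pos: [577.1, 51.8, 66.3]
ee_rot: [0.0, 1.0, 0.027, 0.0]
force: [0.6, -5.2, 3.7]
grip_width: 0.642
grip_force: 2.2
time_s: 26.65
eef_pos: [577.0, 52.1, 66.2]
ee_rot: [0.0, 1.0, 0.027, 0.0]
force: [1.5, -3.8, 3.5]
grip_width: 0.58
grip_force: 2.3
```

```bash
python3 -m pendant '0 0 0 0;0 0 0 0' .53
python3 -m pendant '0 0 0 0;0 0 0 0' .49
```

```text
time_s: 26.9
eef_pos: [576.9, 52.2, 66.1]
ee_rot: [0.0, 1.0, 0.027, 0.0]
force: [0.9, -4.4, 2.9]
grip_width: 0.533
grip_force: 2.3
time_s: 27.15
eef_pos: [576.9, 52.2, 66.0]
ee_rot: [-0.0, 1.0, 0.027, 0.0]
force: [0.5, -4.7, 2.7]
grip_width: 0.494
grip_force: 2.3
```

```bash
python3 -m pendant '0 0 0 0;0 0 0 0' .46
python3 -m pendant '0 0 0 0;0 0 0 0' .43
```

```text
time_s: 27.4
eef_pos: [576.8, 52.2, 66.0]
ee_rot: [-0.0, 1.0, 0.027, -0.0]
force: [0.5, -5.3, 3.8]
grip_width: 0.458
grip_force: 2.3
time_s: 27.65
eef_pos: [576.8, 52.1, 66.0]
ee_rot: [0.0, 1.0, 0.027, -0.0]
force: [0.2, -5.9, 3.8]
grip_width: 0.43
grip_force: 2.7
```

```bash
python3 -m pendant '0 0 0 0;0 0 0 0' .405
python3 -m pendant '0 0 0 0;0 0 0 0' .385
```

```text
time_s: 27.9
eef_pos: [576.9, 52.0, 66.1]
ee_rot: [0.0, 1.0, 0.027, 0.0]
force: [0.3, -6.0, 4.0]
grip_width: 0.409
grip_force: 2.9
time_s: 28.15
eef_pos: [576.9, 51.8, 66.1]
ee_rot: [0.0, 1.0, 0.027, -0.0]
force: [0.6, -6.5, 4.6]
grip_width: 0.387
grip_force: 3.5
```

```bash
python3 -m pendant '0 0 0 0;0 0 0 0' .37
python3 - <<'E'
from h import *
d=cap('top');cap('side')
for c in ['top','side']: print(c,[(round(b['p'],2),np.round(b['at']).astype(int).tolist()) for b in models.boxes_of(c,'jaw_face')[:3]])
h=cv2.cvtColor(d['color'],cv2.COLOR_RGB2HSV);m=cv2.inRange(h,(5,150,60),(18,255,255))[190:215,270:305]
print((m>0).sum(0))
g=cv2.inRange(h,(45,100,30),(80,255,255))[190:215,265:305];print((g>0).sum(0))
print(pix(d,[585.,-75.5,66]),pix(d,[584,-53.5,70]))
E
```

```text
time_s: 28.4
eef_pos: [576.9, 51.3, 66.2]
ee_rot: [0.001, 1.0, 0.027, 0.0]
force: [-0.6, -9.1, 5.1]
grip_width: 0.375
grip_force: 4.8
top [(0.64, [581, -85, 68])]
side [(0.49, [581, -98, 40]), (0.22, [530, -75, 7])]
[1 1 1 1 1 1 3 2 3 1 1 0 0 0 6 9 3 0 0 0 0 0 0 0 0 0 0 0 0 0 0 0 0 0 0]
[0 0 0 0 0 0 2 3 1 2 3 2 2 2 2 5 3 5 8 0 0 0 0 0 0 0 0 0 0 0 0 0 0 0 0 0 0
 0 0 0]
[284 200] [277 201]
```

The jaw pad is now next to the module in the top image: orange columns 284-286, green up to 283. The next squeeze goes in fine steps.

```bash
python3 -m pendant '0 0 0 0;0 0 0 0;0 0 0 0;0 0 0 0;0 0 0 0' .86 20
python3 -m pendant '0 0 0 0;0 0 0 0' .77
python3 -m pendant '0 0 0 0;0 0 0 0' .74
python3 -m pendant '0 0 0 0;0 0 0 0' .72
```

```text
time_s: 29.22
eef_pos: [576.8, 52.3, 65.9]
ee_rot: [-0.0, 1.0, 0.027, -0.0]
force: [-1.1, -0.4, -0.4]
grip_width: 0.861
grip_force: 0.4
time_s: 29.48
eef_pos: [577.0, 52.1, 66.2]
ee_rot: [0.0, 1.0, 0.027, 0.0]
force: [0.9, -0.8, 0.5]
grip_width: 0.77
grip_force: 0.7
time_s: 29.72
eef_pos: [576.9, 52.2, 66.1]
ee_rot: [0.0, 1.0, 0.027, 0.0]
force: [1.0, -1.3, 0.6]
grip_width: 0.74
grip_force: 0.8
time_s: 29.98
eef_pos: [576.9, 52.2, 66.0]
ee_rot: [0.0, 1.0, 0.027, 0.0]
force: [-1.5, -1.8, 0.7]
grip_width: 0.72
grip_force: 0.9
```

```bash
python3 -m pendant '0 0 0 0;0 0 0 0' .70
python3 -m pendant '0 0 0 0;0 0 0 0' .68
```

```text
time_s: 30.22
eef_pos: [576.9, 52.0, 66.1]
ee_rot: [0.0, 1.0, 0.027, 0.0]
force: [-0.3, -4.0, 2.2]
grip_width: 0.7
grip_force: 1.7
time_s: 30.48
eef_pos: [577.0, 51.8, 66.2]
ee_rot: [0.0, 1.0, 0.027, 0.0]
force: [-1.3, -4.6, 3.2]
grip_width: 0.678
grip_force: 2.5
```

```bash
python3 -m pendant '0 0 0 0;0 0 0 0' .66
python3 -m pendant '0 0 0 0;0 0 0 0' .64
```

```text
time_s: 30.72
eef_pos: [577.0, 51.7, 66.3]
ee_rot: [0.0, 1.0, 0.027, 0.0]
force: [0.3, -5.0, 2.9]
grip_width: 0.658
grip_force: 2.8
time_s: 30.98
eef_pos: [577.1, 51.7, 66.3]
ee_rot: [0.0, 1.0, 0.027, 0.0]
force: [0.2, -6.0, 4.2]
grip_width: 0.64
grip_force: 2.9
```

```bash
python3 -m pendant '0 0 0 0;0 0 0 0' .62
python3 -m pendant '0 0 0 0;0 0 0 0' .60
```

```text
time_s: 31.22
eef_pos: [577.2, 51.7, 66.4]
ee_rot: [0.0, 1.0, 0.027, 0.0]
force: [0.0, -6.9, 4.7]
grip_width: 0.626
grip_force: 2.9
time_s: 31.48
eef_pos: [577.2, 51.7, 66.4]
ee_rot: [0.0, 1.0, 0.027, 0.0]
force: [0.2, -6.8, 3.4]
grip_width: 0.599
grip_force: 2.9
```

```bash
python3 -m pendant '0 0 0 0;0 0 0 0' .58
python3 -m pendant '0 0 0 0;0 0 0 0' .56
```

```text
time_s: 31.72
eef_pos: [577.2, 51.7, 66.4]
ee_rot: [0.0, 1.0, 0.027, 0.0]
force: [0.6, -6.1, 4.2]
grip_width: 0.575
grip_force: 2.9
time_s: 31.98
eef_pos: [577.2, 51.5, 66.5]
ee_rot: [0.001, 1.0, 0.027, 0.001]
force: [-0.4, -7.1, 4.4]
grip_width: 0.564
grip_force: 3.5
```

```bash
python3 -m pendant '0 0 0 0;0 0 0 0' .54
python3 -m pendant '0 0 0 0;0 0 0 0' .52
```

```text
time_s: 32.22
eef_pos: [577.3, 51.1, 66.6]
ee_rot: [0.001, 1.0, 0.027, 0.001]
force: [-0.6, -8.8, 4.7]
grip_width: 0.541
grip_force: 4.4
time_s: 32.48
eef_pos: [577.4, 50.8, 66.7]
ee_rot: [0.001, 1.0, 0.027, 0.001]
force: [-1.5, -11.1, 6.5]
grip_width: 0.52
grip_force: 5.3
```

The trigger has stalled short, so the jaw is on the module. I raise the push to about 17 N.

```bash
python3 -m pendant '0 0 0 0;0 0 0 0' .50
python3 -m pendant '0 0 0 0;0 0 0 0' .485
python3 -m pendant '0 0 0 0;0 0 0 0;0 0 0 0' .47
```

```text
time_s: 32.72
eef_pos: [577.4, 50.4, 66.9]
ee_rot: [0.001, 1.0, 0.027, 0.001]
force: [-1.9, -11.6, 7.5]
grip_width: 0.504
grip_force: 6.2
time_s: 32.98
eef_pos: [577.5, 50.2, 67.0]
ee_rot: [0.002, 1.0, 0.027, 0.001]
force: [-1.2, -13.6, 7.3]
grip_width: 0.487
grip_force: 6.8
time_s: 33.35
eef_pos: [577.5, 49.9, 67.1]
ee_rot: [0.002, 1.0, 0.027, 0.001]
force: [-2.0, -15.6, 9.7]
grip_width: 0.47
grip_force: 7.5
```

```bash
python3 -m pendant '0 0 0 0;0 0 0 0;0 0 0 0;0 0 0 0' .455
python3 -m pendant '0 0 0 0;0 0 0 0;0 0 0 0;0 0 0 0'
python3 - <<'E'
from h import *
d=cap('wrist');F=[]
for i in range(6): cap('top');F.append(ctrl.sense()['force'])
print(np.mean(F,0))
for c in ['top','wrist']:
  for q in ['detent','module_tab','jaw_face']:print(c,q,[(round(b['p'],2),np.round(b['at']).astype(int).tolist()) for b in models.boxes_of(c,q)[:2]])
E
```

```text
time_s: 33.85
eef_pos: [577.6, 49.7, 67.3]
ee_rot: [0.002, 1.0, 0.027, 0.001]
force: [-3.9, -16.0, 10.3]
grip_width: 0.459
grip_force: 8.2
time_s: 34.35
eef_pos: [577.6, 49.7, 67.3]
ee_rot: [0.002, 1.0, 0.027, 0.001]
force: [-2.4, -16.7, 10.0]
grip_width: 0.46
grip_force: 8.2
[ -2.64681193 -16.96496389  10.21013844]
top detent []
top module_tab [(0.73, [476, -445, 44]), (0.61, [414, -375, 28])]
top jaw_face [(0.58, [581, -82, 70])]
wrist detent []
wrist module_tab [(0.62, [586, -39, 71]), (0.2, [578, 100, 16])]
wrist jaw_face [(0.86, [580, 97, 21])]
```

```bash
python3 -c "
from rig import ctrl
print(ctrl.finish_job())"
```

```text
the job is handed in; nothing more can be done
None
```

The job is handed in: the middle-sized module is home against the red stop with the ball popped up behind it, and the trigger is held squeezed at about 17 N, which by the given formula presses the jaw on the module with about 20 N.

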